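Take the bottle stop off its T-track

ROBOT

A 7-joint arm with a two-finger parallel gripper is mounted at the origin on the work surface. World frame = base frame: x ahead of the robot, y to its left, z up, the work surface at z = 0. Lengths are in mm, angles in rad, forces in N, time in s.
With the tool pointing down it reaches from about 425 to 1025 mm from the base axis. Payload 9.4 kg.
Tool frame: the origin (TCP) lies between the finger pads; the fingertips stand 22 mm ahead of it and the grasp point (between the pads) lies 3 mm ahead of it; z points along the fingers, y is the line along which they close (so a half turn about z gives the same grasp; the last joint's range is limited). The gripper opens to 93 mm and grips with 3 to 60 N. Pads are 15 mm wide; open, the fingers measure 128 mm over their backs; the gripper's body (75 mm by 188 mm) begins 65 mm behind the grasp point.
Start: joints at [-1.266, 0.599, -0.003, 1.599, 0.002, 0.943, -0.08], TCP at [270.132, 672.795, 240.618] pointing down, gripper open.
Joint ranges: [-2.57, 2.57], [-0.35, 1.97], [-1.29, 1.29], [0.11, 2.56], [-1.05, 4.19], [0.11, 1.86], [-2.63, 2.63]. Speed limits (rad/s): [2.22, 2.22, 3.01, 3.01, 3.14, 3.14, 3.14].

INTERFACE

Orientations are given as a unit quaternion [x, y, z, w].
In Python, from rig import * gives the robot as it stands. The module is installed in compiled form; this text tells all that it offers.
- The arm moves only by the shell command python3 -m jog 'ROWS' [OPENING]. ROWS is JSON, a list that holds one entry, the list of rows, each a list of 6 numbers: the shift along the tool's x, y, z in mm, then the turn, a rotation vector about the tool's x, y, z in rad. In form: [[[x, y, z, rx, ry, rz], ...]]. A call has 1 to 12 rows; each row shifts and turns the commanded pose from where the row before left it, along the tool's axes as they then stand; what a row does not reach is not made up. A row lasts 1/10 s, in which the tool goes at most 50 mm and 8.59 degrees, less where a joint would pass 70% of its speed; a pose out of reach is approached as far as the arm can. A call with a gripper value outside its range is refused whole. OPENING is the opening, from -1 (shut) to 1 (fully open), set as the call begins (- or left out, the last holds). The fingers move at their own pace and stop on an object; the grip force is fixed at half the most. Time passes only in rows, so rows that do not move let the fingers close. It gives the time, the measured TCP pose, the force, the opening and the grip force at its end, in the units of the state.
- state(): the state, without advancing time (a new reading comes with each control period).
- grab_frame(name): name is "side" or "top" or "wrist"; returns a dict with "pixels" (480x640x3 uint8, red, green, blue), "range_z" (480x640 float32, mm along the optical axis (not along the pixel's ray), 0 where there is no reading), "fovy" (degrees; the focal length in pixels is half the picture's height over the tangent of half this angle, whatever the lens; pixels are square), "cx", "cy" (the principal point, pixels), "origin" and "attitude" of the camera in the world. Camera axes: x right, y down, z forward; pixel columns grow to the right and rows downward; lengths in mm; the calibration is good to about 2 mm. A picture is of the moment at which its call begins.
- hand_in(): hands the job in; it is judged then, once.
The state is a dict: "t": time; "joint_pos": joint angles; "dq": joint speeds; "effort": joint torques, N m; "eef_pos": TCP position; "tool_rot": TCP orientation; "contact_force": force on the tool from outside, world axes, zero at the start; "wrist_torque": the same for the moment, N m; "grip_width": opening from 0.0 (shut) to 1.0 (fully open); "grasp_force": force on a finger pad.
Only numpy, scipy, OpenCV 4.12 (cv2) and the standard library are available. Lean on these libraries where they do the work, as an engineer would, in place of code of your own. Each camera call takes 0.05 s, during which the arm holds its last target. There are 200 camera calls.

TASK

We are packing up the drinks counter: slide the yellow bottle stop along the aluminium T-track to its open end, gently, without ramming the end wall or prising at the track, and lift it off there. Then set it down upright on the floor of the red tray, without dropping it, let go, and knock nothing over on the way.

Things in the scene. Friction and masses are not known exactly. Their poses are not given: they have to be found in the camera images.
- track: Aluminium T-track fixed on the table, 350 mm long (x), 48 wide (y), 22 high. Origin: centre of its underside; x runs along the slot towards the open end; the -x end is closed. Slot floor 6 mm above the table; two inward lips (top at 22 mm) hold the stop's foot captive with 3 mm up-down and 2 mm sideways play. At +x a black clamp-on bracket (24 mm high) carries on the lips and has an orange end wall, top at 26 mm.
- open_end (a point): Slot floor at x = +90 mm of the track: only the MIDDLE of where the open end may be. The open end is a 54 mm gap without lips just before the orange wall. The bracket is clamped elsewhere each time: with the foot against the wall the stop's centre is anywhere within 30 mm either way of this point, along x. Not reported: find it by touch or sight. Against the wall the foot is 10 mm clear of the lips.
- stop_grip (a point): Centre of the yellow fence plate of the bottle stop (loose, captive, 200 to 350 g). Plate 14 mm thick along x (grasp across this), 110 long along y (across the track), 46 high along z. Its axes start parallel to the track's. In the track this point is 63 mm above the table; at the start at x = -130 to -40 mm of the track. It slides along x with light friction.
- stop_foot (a point): Centre of the flat underside of the stop's steel T-foot, 57 mm below the plate's centre. Foot 44 mm (x) by 34 (y) by 8 high; above it a steel neck 30 mm (x) by 14 (y) reaches up to the plate, whose lower edge is 34 mm above this point. The stop stands by itself on this foot.
- red_tray: Red open tray, loose, 0.8 kg, 150 mm (x) by 190 mm (y), 30 mm high, walls and floor 5 mm thick. Origin: centre of its underside. It stands left or right behind the track and may have swapped places with the blue tray of the same size.
- blue_tray: Blue open tray of the same size, loose, holding a spoon; not wanted. Origin: centre of its underside.
- can: Green drinks can between the trays, 60 mm across, 105 mm high. Origin: centre of its underside.
- mug: White mug at the right, 80 mm across, 95 mm high. Origin: centre of its underside.
- jar: Glass jar with red lid at the left, 70 mm across, 90 mm high. Origin: centre of its underside.
- bottle_a: Amber bottle at the right, 64 mm across, 220 mm high. Origin: centre of its underside.
- bottle_b: Green bottle at the left, 64 mm across, 220 mm high. Origin: centre of its underside.
There are look-alikes about, which are no part of the job. What is meant by the part that bears stop_grip is not pink, and is the smaller of those in its own colour.

How it is judged:
By the outcome, as a careful person would: the job done as asked, in the order asked, and still so for the second after the job is handed in, with the robot touching nothing.
It also fails if it takes over 54 s, if anything falls off the work surface, if the arm or the gripper's body presses on something with over 40 N, if the wrist force passes 120 N, or if a joint passes its speed limit or range.

## Working session

There is one attempt and no reset: what is moved stays moved. The work goes in short steps, Python scripts to look and compute and a shell command to move; the robot and the scene stay as the last step left them, time stands still between calls to the robot, and variables do not carry over. Pictures are saved under pics/ and viewed, at most 10 in all, crops included, and the job is handed in when it is done.

```bash
mkdir -p pics
cat > h.py <<'E'
from rig import *
import numpy as np, cv2
from scipy.spatial.transform import Rotation as R
def att(a):
    a=np.array(a,float)
    return a if a.shape==(3,3) else R.from_quat(a).as_matrix()
def cloud(f):
    z=f["range_z"];h,w=z.shape;fl=h/2/np.tan(np.radians(f["fovy"])/2)
    u,v=np.meshgrid(np.arange(w),np.arange(h))
    p=np.stack([(u-f["cx"])/fl*z,(v-f["cy"])/fl*z,z],-1)
    return p@att(f["attitude"]).T+np.array(f["origin"])
def save(f,n): cv2.imwrite(n,f["pixels"][:,:,::-1])
E
python3 - <<'E'
from h import *
import pickle
for n in("top","side"):
    f=grab_frame(n);save(f,f"pics/{n}0.png");pickle.dump(f,open(n+".pkl","wb"));print(n,f["origin"],f["attitude"],f["fovy"])
print(state())
E
```

```text
top [ 300.84847977   26.1532951  1191.25337818] [-0.70392376  0.70593353 -0.06190414  0.04813592] 55.760991867463495
side [-259.14941    -796.45869768  757.39621276] [ 0.8065574  -0.32579385  0.1729246  -0.46197469] 47.06652588399803
{'t': 0.1, 'joint_pos': array([-1.26571489,  0.60001849, -0.00252775,  1.60001043,  0.00182649,
        0.94288671, -0.07981728]), 'dq': array([ 7.66367813e-04, -1.99426073e-03, -6.18745592e-05, -7.43146545e-04,
       -2.91753359e-03, -1.34949387e-03,  7.12138787e-04]), 'effort': array([ 5.88378389e-03, -7.66555595e+01,  1.50255784e+00, -2.52932060e+01,
       -5.22852433e-02,  1.37810266e-02,  7.46676960e-05]), 'eef_pos': array([269.99897551, 672.44044697, 239.87986117]), 'tool_rot': array([ 1.89711948e-01,  9.81839569e-01, -6.59041411e-04, -4.86532126e-05]), 'contact_force': array([-0.10946013, -0.67953163,  0.46480128]), 'wrist_torque': array([-0.00215223,  0.04599379,  0.02690196]), 'grasp_force': 0.0, 'grip_width': 1.002410780425685}
```

View pics/top0.png

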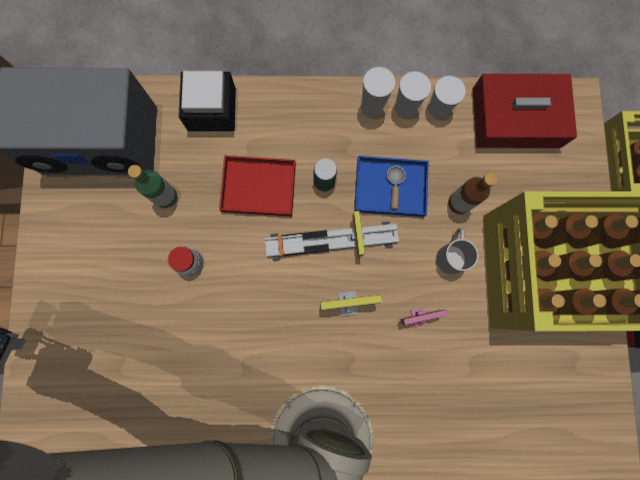

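View pics/side0.png

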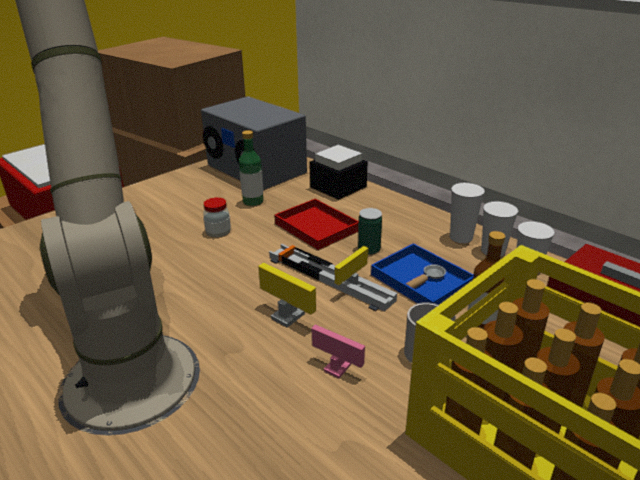

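The top view shows the captive yellow stop at (359,233), with the orange wall at (281,245) marking the open end on the left. The red tray is at (258,186). The yellow stop at (351,302) stands loose and is the larger look-alike.

Run:
```python
from h import *
import pickle
f=pickle.load(open("top.pkl","rb"));P=cloud(f);hsv=cv2.cvtColor(f["pixels"],cv2.COLOR_RGB2HSV).astype(int)
H,S,V=hsv[...,0],hsv[...,1],hsv[...,2]
def box(m,n,zlo,zhi):
    q=P[m&(P[...,2]>zlo)&(P[...,2]<zhi)]
    r=cv2.minAreaRect(q[:,:2].astype(np.float32)); print(n,len(q),"med",np.median(q,0).round(1),"rect",r, cv2.boxPoints(r).round(0).tolist())
u,v=np.meshgrid(np.arange(640),np.arange(480))
roi=lambda a,b,c,d:(u>=a)&(u<b)&(v>=c)&(v<d)
Y=(H>22)&(H<35)&(S>150)
box(Y&roi(345,375,205,262),"stop",78,95)
box(Y&roi(310,390,285,320),"loose",70,110)
Rr=((H<6)|(H>174))&(S>150)
box(Rr&roi(210,305,150,222),"redtray",24,40)
box(Rr&roi(210,305,150,222),"redfloor",-5,12)
box((H>6)&(H<18)&(S>170)&roi(270,292,230,262),"wall",18,35)
# track lips
box((S<60)&roi(262,402,220,262),"track",16,30)
g=roi(312,340,155,195); box(g,"can",98,112)
```

```text
stop 11 med [484.7 -88.2  84.6] rect ((498.8758544921875, -86.5513916015625), (97.76708221435547, 1.755141258239746), 6.807997226715088) [[450.0, -91.0], [450.0, -93.0], [548.0, -82.0], [547.0, -80.0]]
loose 0 med [nan nan nan] rect ((0.0, 0.0), (0.0, 0.0), 0.0) [[0.0, 0.0], [0.0, 0.0], [0.0, 0.0], [0.0, 0.0]]
redtray 495 med [643.4 164.1  29.5] rect ((645.1087646484375, 167.5318603515625), (189.04981994628906, 151.63265991210938), 86.5401611328125) [[564.0, 78.0], [715.0, 69.0], [726.0, 257.0], [575.0, 266.0]]
redfloor 3287 med [648.7 169.4   5.2] rect ((656.071533203125, 165.51773071289062), (186.37599182128906, 150.99716186523438), 86.29795837402344) [[575.0, 77.0], [725.0, 68.0], [737.0, 254.0], [587.0, 263.0]]
wall 0 med [nan nan nan] rect ((0.0, 0.0), (0.0, 0.0), 0.0) [[0.0, 0.0], [0.0, 0.0], [0.0, 0.0], [0.0, 0.0]]
track 1240 med [503.2 -47.9  22.1] rect ((498.2072448730469, -27.684539794921875), (54.00664520263672, 350.3184509277344), 6.0933709144592285) [[453.0, 144.0], [490.0, -205.0], [544.0, -199.0], [506.0, 149.0]]
can 372 med [662.4  -9.4 104.8] rect ((662.8801879882812, -9.101654052734375), (53.8107795715332, 54.678829193115234), 72.95146942138672) [[629.0, -27.0], [681.0, -43.0], [697.0, 9.0], [645.0, 25.0]]
  return _methods._mean(a, axis=axis, dtype=dtype,
  ret = um.true_divide(
```

```bash
python3 -m jog '[[[-14,-17,0,0,0,0],[-28,-34,0,0,0,0],[-28,-34,0,0,0,0],[-28,-34,0,0,0,0],[-28,-34,0,0,0,0],[-28,-34,0,0,0,0],[-28,-34,0,0,0,0],[-28,-34,0,0,0,0],[-28,-34,0,0,0,0],[-28,-34,0,0,0,0],[-28,-34,0,0,0,0],[-28,-34,0,0,0,0]]]' 1
python3 -m jog '[[[-28,-34,0,0,0,0],[-28,-34,0,0,0,0],[-28,-34,0,0,0,0],[-28,-34,0,0,0,0],[-28,-34,0,0,0,0],[-28,-34,0,0,0,0],[-10,-20,0,0,0,0],[0,0,0,0,0,-0.122],[0,0,0,0,0,-0.122],[0,0,0,0,0,-0.122],[0,0,0,0,0,-0.122],[0,0,0,0,0,0]]]'
python3 - <<'E'
from h import *
import pickle
f=grab_frame("wrist");save(f,"pics/w1.png");pickle.dump(f,open("w1.pkl","wb"))
s=state();print(s["eef_pos"],s["tool_rot"],s["joint_pos"],f["origin"])
E
```

```text
t: 1.3
eef_pos: [423.4, 188.2, 240.6]
tool_rot: [0.19, 0.982, -0.0, 0.0]
contact_force: [0.7, -0.8, -0.1]
grip_width: 1.002
grasp_force: 0.0
t: 2.5
eef_pos: [504.8, -84.4, 240.5]
tool_rot: [-0.054, 0.999, 0.0, -0.0]
contact_force: [1.2, -0.4, 0.5]
grip_width: 1.001
grasp_force: 0.0
[504.78988392 -84.35649747 240.47552024] [-5.16510667e-02  9.98665167e-01  1.30157054e-04 -1.83292130e-04] [ 0.0805477   0.34636123 -0.03394658  2.08068888  0.01723211  0.71519086
  1.70974539] [438.01321482 -91.42224883 383.39175249]
```

View pics/w1.png

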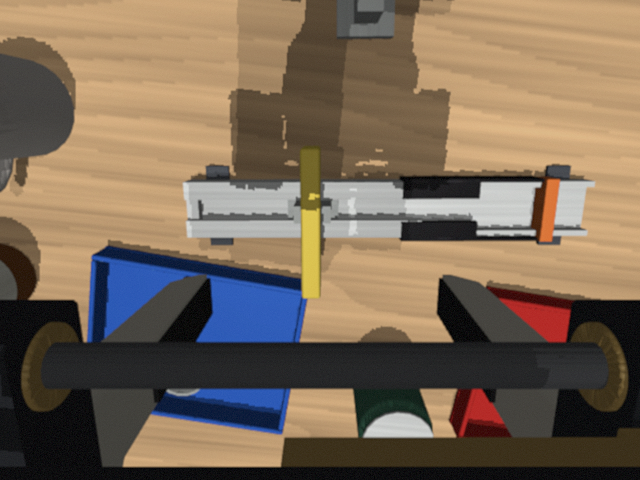

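The wrist view shows the plate at about (311,222). The black bracket ends at u≈480, and the lip-free gap runs from there to the orange wall face at u≈537.

```bash
cat > m.py <<'E'
from h import *
def meas(f,yroi,wroi=None):
    P=cloud(f);hsv=cv2.cvtColor(f["pixels"],cv2.COLOR_RGB2HSV).astype(int)
    H,S,V=hsv[...,0],hsv[...,1],hsv[...,2]
    u,v=np.meshgrid(np.arange(640),np.arange(480))
    def box(m,n):
        q=P[m]
        r=cv2.minAreaRect(q[:,:2].astype(np.float32)); print(n,len(q),"med",np.median(q,0).round(1),np.round(r[0],1),np.round(r[1],1),round(r[2],1),cv2.boxPoints(r).round(0).tolist())
    roi=lambda a,b,c,d:(u>=a)&(u<b)&(v>=c)&(v<d)
    Y=(H>18)&(H<40)&(S>120)
    box(Y&roi(*yroi)&(P[...,2]>80)&(P[...,2]<95),"stop")
    if wroi:
        box((H>5)&(H<16)&(S>170)&roi(*wroi)&(P[...,2]>21)&(P[...,2]<32),"wall")
        box((S<60)&(V>100)&roi(180,600,170,250)&(P[...,2]>17)&(P[...,2]<26),"track")
        box((V<45)&roi(395,490,170,245)&(P[...,2]>17)&(P[...,2]<30),"bracket")
E
python3 - <<'E'
from m import *
import pickle
f=pickle.load(open("w1.pkl","rb"));meas(f,(290,330,140,305),(525,565,170,250))
print(state()["eef_pos"],R.from_quat(state()["tool_rot"]).as_matrix().round(4))
E
```

```text
stop 2901 med [504.9 -93.5  84.8] [508.5 -93.4] [109.1  13.9] 6.0 [[454.0, -92.0], [455.0, -106.0], [563.0, -95.0], [562.0, -81.0]]
wall 834 med [486.3 104.4  25. ] [486.6 105.4] [53.  11.3] 7.4 [[460.0, 108.0], [461.0, 96.0], [514.0, 103.0], [512.0, 114.0]]
track 6946 med [ 508.8 -114.    20.8] [501.5 -28.3] [ 48.5 349.7] 6.2 [[459.0, 143.0], [496.0, -205.0], [545.0, -200.0], [507.0, 148.0]]
bracket 2815 med [487.7  14.9  22.5] [495.4  20.7] [52.8 77.3] 6.3 [[465.0, 56.0], [473.0, -21.0], [526.0, -15.0], [517.0, 62.0]]
[504.78988392 -84.35649747 240.47552024] [[-9.947e-01 -1.032e-01 -4.000e-04]
 [-1.032e-01  9.947e-01  2.000e-04]
 [ 4.000e-04  3.000e-04 -1.000e+00]]
```

```bash
python3 -m jog '[[[-2.8,-9.3,0,0,0,-0.004],[0,0,20,0,0,0],[0,0,30,0,0,0],[0,0,30,0,0,0],[0,0,30,0,0,0],[0,0,25,0,0,0],[0,0,20,0,0,0],[0,0,12,0,0,0],[0,0,7,0,0,0],[0,0,0,0,0,0],[0,0,0,0,0,0]]]'
python3 -m jog '[[[0,0,0,0,0,0],[0,0,0,0,0,0],[0,0,0,0,0,0],[0,0,0,0,0,0],[0,0,0,0,0,0],[0,0,0,0,0,0],[0,0,0,0,0,0],[0,0,0,0,0,0],[0,0,0,0,0,0],[0,0,0,0,0,0]]]' -1
python3 -c "
from rig import *
s=state();print(s['eef_pos'],s['contact_force'],s['wrist_torque'])"
```

```text
t: 3.65
eef_pos: [509.1, -93.3, 67.2]
tool_rot: [-0.055, 0.998, -0.0, 0.0]
contact_force: [-0.3, -0.4, -0.3]
grip_width: 0.996
grasp_force: 0.0
t: 4.65
eef_pos: [508.8, -93.2, 66.6]
tool_rot: [-0.055, 0.998, -0.0, 0.0]
contact_force: [-0.2, -0.6, -0.0]
grip_width: 0.191
grasp_force: 0.0
[508.78001371 -93.16189343  66.62929363] [-0.15856699 -0.60889245 -0.01861955] [ 0.08200426  0.027447   -0.04130571]
```

```bash
python3 -m jog '[[[0,0,0,0,0,0],[0,0,0,0,0,0],[0,0,0,0,0,0],[0,0,0,0,0,0],[0,0,0,0,0,0]]]' -1
python3 -m jog '[[[0,2,0,0,0,0],[0,4,0,0,0,0],[0,6,0,0,0,0],[0,8,0,0,0,0],[0,8,0,0,0,0],[0,8,0,0,0,0],[0,6,0,0,0,0],[0,4,0,0,0,0],[0,2,0,0,0,0],[0,0,0,0,0,0]]]'
```

```text
t: 5.15
eef_pos: [508.7, -93.1, 66.6]
tool_rot: [-0.055, 0.998, 0.0, -0.0]
contact_force: [0.3, -1.1, -2.6]
grip_width: 0.151
grasp_force: 30.0
t: 6.15
eef_pos: [503.5, -45.2, 66.6]
tool_rot: [-0.055, 0.998, -0.0, 0.0]
contact_force: [0.9, -0.2, -3.1]
grip_width: 0.145
grasp_force: 30.0
```

```bash
python3 -m jog '[[[0,4,0,0,0,0],[0,8,0,0,0,0],[0,12,0,0,0,0],[0,14,0,0,0,0],[0,14,0,0,0,0],[0,14,0,0,0,0],[0,12,0,0,0,0],[0,8,0,0,0,0],[0,5,0,0,0,0],[0,2,0,0,0,0],[0,0,0,0,0,0]]]'
python3 - <<'E'
from h import *
f=grab_frame("wrist");save(f,"pics/w2.png")
import pickle;pickle.dump(f,open("w2.pkl","wb"));print(state()["eef_pos"],state()["contact_force"])
E
```

```text
t: 7.25
eef_pos: [493.3, 46.9, 66.6]
tool_rot: [-0.055, 0.998, -0.0, 0.0]
contact_force: [0.0, 0.3, -2.6]
grip_width: 0.147
grasp_force: 30.0
[493.28848772  46.61277237  66.662919  ] [-0.06072843 -0.0562006  -2.86494957]
```

View pics/w2.png

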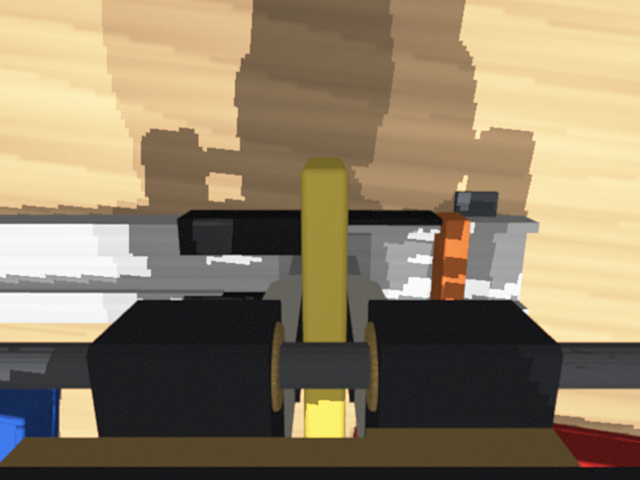

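The plate is held at u≈325, and the orange wall's inner edge is at u≈435. The foot is still under the bracket. I'll measure the wall face from here.

Run:
```python
from h import *
import pickle
f=pickle.load(open("w2.pkl","rb"));P=cloud(f);hsv=cv2.cvtColor(f["pixels"],cv2.COLOR_RGB2HSV).astype(int)
m=(hsv[...,0]>4)&(hsv[...,0]<16)&(hsv[...,1]>170);m[:205]=0;m[302:]=0;m[:,:425]=0;m[:,480:]=0
q=P[m];t=np.array([-.108,.994]);s=(q[:,:2]-[493.3,46.9])@t
print(len(q));top=q[:,2]>23
print("z",np.percentile(q[:,2],[2,50,98]),"top s",np.percentile(s[top],[2,10,50,98]),"face s",np.percentile(s[~top],[2,10,50,90]))
y=(hsv[...,0]>18)&(hsv[...,0]<40)&(hsv[...,1]>120);y[:160]=0;y[330:]=0;y[:,290:] &= True
q=P[y&(P[...,2]>80)&(P[...,2]<95)];s=(q[:,:2]-[493.3,46.9])@t
print("plate",np.percentile(s,[2,50,98]),np.median(q[:,2]))
```

```text
2673
z [ 8.84003197 24.5503706  26.24588246] top s [53.70460523 54.40690464 58.63406435 63.70342055] face s [53.58222279 53.76650879 54.01609236 58.38513822]
plate [-6.27720136  0.2875993   6.96315703] 84.9714771481242
```

```bash
python3 -m jog '[[[0,2,0,0,0,0],[0,4,0,0,0,0],[0,6,0,0,0,0],[0,6,0,0,0,0],[0,4,0,0,0,0],[0,2.5,0,0,0,0],[0,1.5,0,0,0,0],[0,1,0,0,0,0],[0,0,0,0,0,0],[0,0,0,0,0,0]]]'
python3 -m jog '[[[0,0,-1,0,0,0],[0,0,-1,0,0,0],[0,0,-1,0,0,0],[0,0,-1,0,0,0],[0,0,-1,0,0,0],[0,0,-1,0,0,0],[0,0,0,0,0,0],[0,0,0,0,0,0]]]'
```

```text
t: 8.3
eef_pos: [490.3, 73.6, 66.6]
tool_rot: [-0.055, 0.998, -0.0, -0.0]
contact_force: [-0.4, 0.6, -2.7]
grip_width: 0.151
grasp_force: 30.0
t: 9.1
eef_pos: [490.3, 73.9, 72.7]
tool_rot: [-0.055, 0.998, -0.0, 0.0]
contact_force: [-0.2, 0.1, -2.7]
grip_width: 0.147
grasp_force: 30.0
```

```bash
python3 -m jog '[[[0,0,-4,0,0,0],[0,0,-8,0,0,0],[0,0,-12,0,0,0],[0,0,-14,0,0,0],[0,0,-12,0,0,0],[0,0,-7,0,0,0],[0,0,-3,0,0,0],[0,0,0,0,0,0]]]'
python3 -m jog '[[[-5,2,0,0,0,0],[-12,6,0,0,0,0],[-20,9,0,0,0,0],[-23,11,0,0,0,0],[-23,11,0,0,0,0],[-23,11,0,0,0,0],[-22,10,0,0,0,0],[-18,8,0,0,0,0],[-12,5,0,0,0,0],[-6,2,0,0,0,0],[-2,1,0,0,0,0],[0,0,0,0,0,0]]]'
python3 - <<'E'
from h import *
f=grab_frame("wrist");save(f,"pics/w3.png");g=grab_frame("side");save(g,"pics/s3.png")
import pickle;pickle.dump(f,open("w3.pkl","wb"))
P=cloud(f);hsv=cv2.cvtColor(f["pixels"],cv2.COLOR_RGB2HSV).astype(int);H,S=hsv[...,0],hsv[...,1]
m=((H<4)|(H>175))&(S>150)
for lo,hi in((24,36),(-4,10)):
    q=P[m&(P[...,2]>lo)&(P[...,2]<hi)];r=cv2.minAreaRect(q[:,:2].astype(np.float32));print(len(q),r,cv2.boxPoints(r).round().tolist())
print(state()["eef_pos"],state()["contact_force"])
E
```

```text
t: 9.9
eef_pos: [490.4, 73.9, 133.1]
tool_rot: [-0.055, 0.998, 0.0, 0.0]
contact_force: [-0.5, -0.2, -3.5]
grip_width: 0.147
grasp_force: 30.0
t: 11.1
eef_pos: [646.5, 167.3, 132.4]
tool_rot: [-0.055, 0.998, -0.0, -0.0]
contact_force: [-0.5, 0.7, -2.3]
grip_width: 0.145
grasp_force: 30.0
6317 ((636.7330322265625, 167.81991577148438), (188.8287353515625, 126.6697769165039), 86.27781677246094) [[567.0, 78.0], [694.0, 69.0], [706.0, 258.0], [580.0, 266.0]]
40156 ((643.6600952148438, 168.17156982421875), (182.8272705078125, 130.74371337890625), 86.34087371826172) [[573.0, 81.0], [703.0, 73.0], [715.0, 255.0], [584.0, 264.0]]
[646.29251358 167.04146186 132.63404048] [ 0.21838875  0.00468257 -3.23420408]
```

View pics/w3.png

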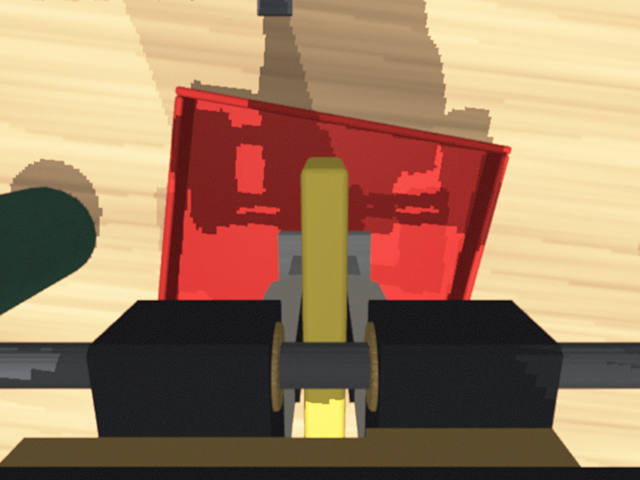

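View pics/s3.png

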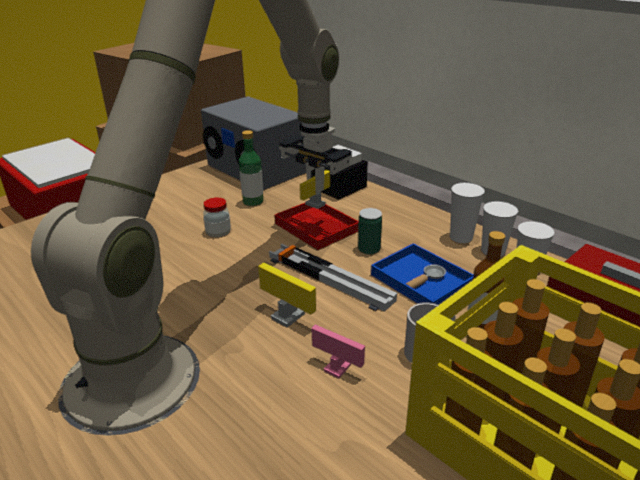

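The stop hangs over the middle of the red tray: its foot is at (325,260), between the tray walls at u≈165 and u≈490. Everything else is still standing, so I'll lower it.

```bash
python3 -m jog '[[[0,0,4,0,0,0],[0,0,8,0,0,0],[0,0,12,0,0,0],[0,0,12,0,0,0],[0,0,11,0,0,0],[0,0,8,0,0,0],[0,0,5,0,0,0],[0,0,3,0,0,0],[0,0,1,0,0,0],[0,0,0,0,0,0],[0,0,0,0,0,0]]]'
python3 -m jog '[[[0,0,0.5,0,0,0],[0,0,0.5,0,0,0],[0,0,0.5,0,0,0],[0,0,0.5,0,0,0],[0,0,0,0,0,0],[0,0,0,0,0,0]]]'
```

```text
t: 12.3
eef_pos: [647.2, 167.7, 69.1]
tool_rot: [-0.055, 0.998, 0.0, 0.0]
contact_force: [0.1, -0.5, -2.3]
grip_width: 0.149
grasp_force: 30.0
t: 12.9
eef_pos: [646.9, 167.6, 66.6]
tool_rot: [-0.055, 0.998, -0.0, 0.0]
contact_force: [0.5, 0.4, -2.4]
grip_width: 0.151
grasp_force: 30.0
```

```bash
python3 -m jog '[[[0,0,0.4,0,0,0],[0,0,0.3,0,0,0],[0,0,0,0,0,0],[0,0,0,0,0,0]]]'
python3 -m jog '[[[0,0,0.3,0,0,0],[0,0,0.3,0,0,0],[0,0,0,0,0,0],[0,0,0,0,0,0]]]'
```

```text
t: 13.3
eef_pos: [646.9, 167.6, 65.9]
tool_rot: [-0.055, 0.998, -0.0, -0.0]
contact_force: [0.1, -0.4, -2.2]
grip_width: 0.152
grasp_force: 30.0
t: 13.7
eef_pos: [647.0, 167.6, 65.5]
tool_rot: [-0.055, 0.998, -0.0, 0.0]
contact_force: [-0.6, -0.1, 0.3]
grip_width: 0.152
grasp_force: 30.0
```

The force shows the tray floor has taken the stop's weight, so I'll open the gripper.

```bash
python3 -m jog '[[[0,0,0,0,0,0],[0,0,0,0,0,0],[0,0,0,0,0,0],[0,0,0,0,0,0],[0,0,0,0,0,0],[0,0,0,0,0,0],[0,0,0,0,0,0],[0,0,0,0,0,0],[0,0,0,0,0,0],[0,0,0,0,0,0]]]' 1
python3 -m jog '[[[0,0,-4,0,0,0],[0,0,-10,0,0,0],[0,0,-20,0,0,0],[0,0,-25,0,0,0],[0,0,-25,0,0,0],[0,0,-25,0,0,0],[0,0,-20,0,0,0],[0,0,-12,0,0,0],[0,0,-5,0,0,0],[0,0,0,0,0,0]]]'
python3 - <<'E'
from h import *
save(grab_frame("wrist"),"pics/w4.png");save(grab_frame("side"),"pics/s4.png")
E
```

```text
t: 14.7
eef_pos: [646.9, 167.6, 65.3]
tool_rot: [-0.055, 0.998, -0.0, 0.0]
contact_force: [-0.3, 0.6, 0.5]
grip_width: 0.955
grasp_force: 0.0
t: 15.7
eef_pos: [647.0, 167.6, 211.8]
tool_rot: [-0.055, 0.998, 0.0, 0.0]
contact_force: [0.8, -0.7, -0.3]
grip_width: 0.999
grasp_force: 0.0
```

View pics/w4.png

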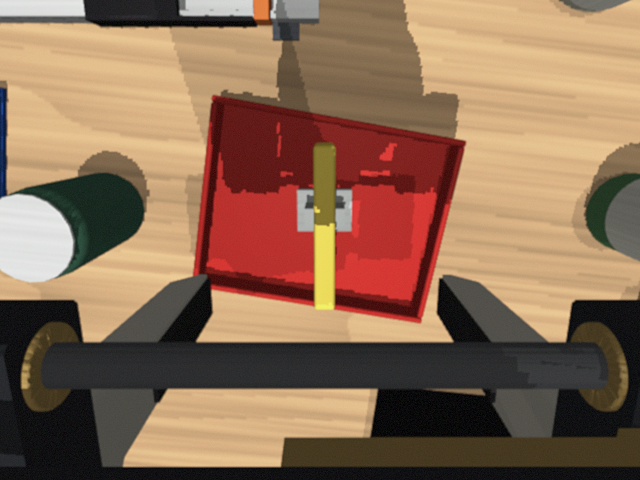

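View pics/s4.png

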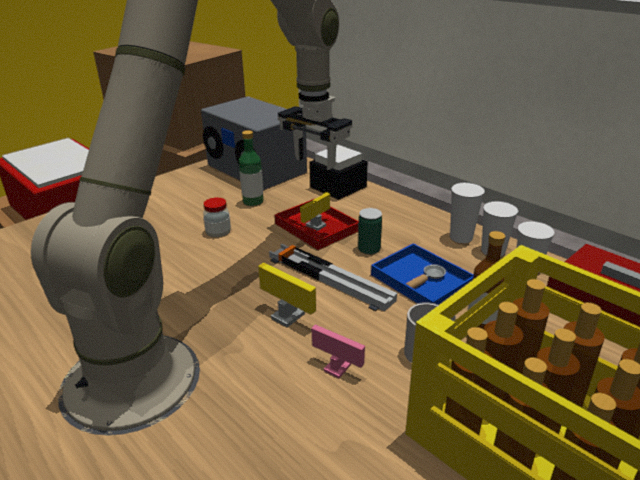

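The stop stands upright on the red tray's floor at (325,210) in the wrist view. The gripper is clear of it and nothing has been knocked over.

```bash
python3 -c "
from rig import *
print(hand_in())"
```

```text
the job is handed in; nothing more can be done
None
```

The yellow stop was slid to the open end, stopped just short of the wall, lifted off without resistance and set upright on the floor of the red tray; I let go, nothing was knocked over, and the job was handed in at about 16 s, with no verdict shown.

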